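Load a strip of brass studs into the stud setter's magazine

ROBOT

A 6-joint arm with a two-finger parallel gripper is mounted at the origin on the work surface. World frame = base frame: x ahead of the robot, y to its left, z up, the work surface at z = 0. Lengths are in m, angles in rad, forces in N, time in s.
With the tool pointing down it reaches from about 0.225 to 0.875 m from the base axis. Payload 3.4 kg.
Tool frame: the origin (TCP) lies at the very end of the fingers, on their centre line; the grasp point (between the pads) lies 19 mm behind it; z points along the fingers, y is the line along which they close (so a half turn about z gives the same grasp; the last joint's range is limited). The gripper opens to 85 mm and grips with 20 to 120 N. Pads are 22 mm wide; open, the fingers measure 114 mm over their backs; the gripper's body (76 mm by 85 mm) begins 54 mm behind the grasp point. The pads swing forward as they close: fully open they stand 13 mm farther back than shut.
Start: joints at [-0.121, 0.276, 1.505, -0, 1.361, -0.121], TCP at [0.575, -0, 0.231] pointing down, gripper open.
Joint ranges: [-2.89, 2.89], [-0.75, 2.08], [0.22, 2.7], [-1.18, 4.32], [0.11, 2.71], [-2.7, 2.7]. Speed limits (rad/s): [2.57, 2.57, 3.14, 3.14, 3.14, 3.14].

INTERFACE

Orientations are given as a unit quaternion [w, x, y, z].
In Python, from rig import manip, get_image, camera_info gives the robot as it stands. The module is installed in compiled form; this text tells all that it offers.
- The arm moves only by the shell command python3 -m crank 'ROWS' [FORCE]. ROWS is a JSON object of lists of equal length, an entry for each row: "translation": the shift along the tool's x, y, z in mm, a list of three; "roll": the turn about the tool's z in rad; "fingers": the opening, from 0 (shut) to 1 (fully open). A call has 1 to 8 rows; each row shifts and turns the commanded pose from where the row before left it, along the tool's axes as they then stand; what a row does not reach is not made up. A row lasts 1/10 s, in which the tool goes at most 50 mm and 8.59 degrees, less where a joint would pass 70% of its speed; a pose out of reach is approached as far as the arm can. A call is refused whole if a number of a shift passes 50 or a number of a turn 0.15, either way. A call with a gripper value outside its range is refused whole. The fingers move at their own pace and stop on an object; FORCE is the grip in N (left out, the last holds). Time passes only in rows, so rows that do not move let the fingers close. It gives the time, the measured TCP pose, the force, the opening and the grip force at its end, in the units of the state.
- manip.get_state(): the state, without advancing time (a new reading comes with each control period).
- get_image(name): name is "scene" or "side" or "wrist"; returns the picture (384x512x3 uint8, blue, green, red); there is no depth.
- camera_info(name): a dict with "mtx" (3x3 intrinsics, pixels), "D" ([k1, k2, p1, p2, k3] as OpenCV has them; the pictures are not rectified), "rvec" (rotation vector, rad) and "tvec" (3), from world to camera coordinates, as OpenCV has them. Camera axes: x right, y down, z forward; pixel columns grow to the right and rows downward; lengths in m; the calibration is good to about 2 mm. A picture is of the moment at which its call begins: read the wrist's pose just before it. camera_info takes no time and is no camera call; for the wrist camera it gives the pose at the moment of the call.
- manip.sign_off(): hands the job in; it is judged then, once.
The state is a dict: "clock": time; "qpos": joint angles; "qd": joint speeds; "effort": joint torques, N m; "position": TCP position; "ee_rot": TCP orientation; "contact_force": force on the tool from outside, world axes, zero at the start; "moment": the same for the moment, N m; "width": finger opening in m; "gripper_force": force on a finger pad.
Only numpy, scipy, OpenCV 4.12 (cv2) and the standard library are available. Lean on these libraries where they do the work, as an engineer would, in place of code of your own. Each camera call takes 0.05 s, during which the arm holds its last target. There are 200 camera calls.

TASK

Take the brass strip out of the stock block and load it into the magazine of the stud setter, pressing the red spring follower back with its end so that it goes down flat and upright on the channel floor behind the nose lip. With the strip fully down and let go, slide the rail fully home over it. Leave the steel strip, the jar, the polishing wheel and the brush where they are.

Things in the scene. Friction and masses are not known exactly. Their poses are not given: they have to be found in the camera images.
- magazine: Stud setter's magazine, fixed: green base 56 mm wide, 20 high, x = -156 to +44 mm, with an aluminium channel on top. Origin on the bench under the middle of the loaded strip's place; x along the channel to the nose, z up. Channel 15 mm wide, floor at z = 20. Side walls (x = -26 to +30) rise 5 mm above the floor, then flare outward at 45 degrees to 10 mm, 35 mm over the flares.
- seat (a point): Centre of the channel floor (magazine x = 0), where the middle of the loaded strip's underside belongs; axes as the magazine's. A loaded strip spans x = -30 to +30, pressed by the follower against the nose lip. From x = -26 to -140 two tall cheeks rise 34 mm above the floor, 39 mm over the outsides, 15 mm apart (flaring to 25 at their front, x = -36 to -26): no finger fits between them behind the strip.
- nose_lip (a point): Top centre of the steel lip across the channel's nose: x = +30 to +36, 28 mm wide, 6 mm above the floor; open beyond. From lip to resting follower is 48 mm, the strip is 60: hold it level, underside over 6 mm above the floor, overhanging the lip; move it to -x, its rear end pushing the follower, till its front end is behind the lip; then lower it.
- follower (a joint): Red spring follower in the channel, 14 mm wide, 20 mm high. Value in m: 0 at rest (front face at magazine x = -18 mm), grows as it is pushed back to -x, 0.012 when a strip is loaded, 0.030 at most. The spring pushes with 2.1 N at rest, plus 150 N/m (3.9 N when loaded). Follower, walls, cheeks and lip are polished and slippery; if the strip is left leaning or high in the channel, pressing its top down squares it.
- follower_face (a point): Middle of the follower's front face, 10 mm above the channel floor; moves with it.
- rail (a joint): Steel cover rail, 14 wide, 7 thick, 120 mm long, sliding between the cheeks; underside 26.5 mm above the channel floor (2.5 mm over a loaded strip). Value in m: 0 drawn right back (front end at magazine x = -65 mm), 0.095 home at its stop (front end at x = +30). Starts at 0 to 0.020. Friction 1.5 N plus 4 N per m/s; it stays where it is left.
- rail_knob (a point): Top centre of the rail's black knob, a 14 x 14 mm block 24 mm tall, centred 12 mm behind the rail's front end; this point is 77.5 mm above the bench and moves with the rail. The cheeks' tops are 23.5 mm below it: fingertips must stay above them.
- stock_block: Blue plastic block fixed to the bench, 56 x 86 mm, origin mid underside, x along its two grooves (at y = -20 and +20 mm, 16 wide, floor at z = 8). Ribs beside the grooves are 50 mm long, tops at z = 30. A strip lies in each groove, top 2 mm above the ribs, ends 5 mm past them: it can be grasped only by its two ends, and must be put down to be taken by its long sides.
- brass_strip: The strip to load: a rigid collated strip of brass studs, 60 x 12 x 24 mm (length along x, width y, height z), both ends alike, about 0.12 kg. Origin in the middle of its underside. It may be in either groove.
- steel_strip: A strip of steel studs of the same size and form, in the other groove; bystander. Origin in the middle of its underside.
- jar: Amber jar with a white cap, 44 mm across, 65 mm high; bystander. Origin in the middle of its underside.
- wheel: Black rubber polishing wheel 28 mm across lying flat, on the side of the bench nearer the robot than the jar (the bench between the two is free), with its thin shank standing up to 34 mm; bystander. Origin in the middle of its underside.
- brush: Bench brush, 160 mm long, lying on the bench; bystander. Length along x, origin under its middle.

How it is judged:
On the way:
1. the brass strip lies flat in the channel between the follower and the nose lip, let go, with the rail not yet over it (x of brass_strip in the frame of seat between -0.0025 and 0.0025 m and y of brass_strip in the frame of seat between -0.003 and 0.003 m and z of brass_strip in the frame of seat between -0.002 and 0.002 m and angle between the x axis of brass_strip and the x axis of seat, either way round below 0.08 rad and angle between brass_strip's own z axis and vertical below 0.06 rad and value of joint follower between 0.009 and 0.015 m and contact force between the fingers and brass_strip below 0.05 N and value of joint rail below 0.05 m), for 0.2 s.
At the end, for the whole second after the job is handed in: The brass strip rests flat in the channel, let go: within 2.5 mm along and 3 mm across of the seat, 2 mm in height, tilt under 0.06 rad, in line to 0.08 rad, holding the follower back 9 to 15 mm; the rail is within 3 mm of its home stop (x of brass_strip in the frame of seat between -0.0025 and 0.0025 m and y of brass_strip in the frame of seat between -0.003 and 0.003 m and z of brass_strip in the frame of seat between -0.002 and 0.002 m and angle between the x axis of brass_strip and the x axis of seat, either way round below 0.08 rad and angle between brass_strip's own z axis and vertical below 0.06 rad and value of joint follower between 0.009 and 0.015 m and contact force between the fingers and brass_strip below 0.05 N and value of joint rail above 0.092 m and linear speed of brass_strip below 0.02 m/s); the robot touches nothing.
It fails at once if the steel strip is shifted by more than 20 mm (distance of steel_strip from where it was at the start of the episode above 0.02 m).
It fails at once if the jar is shifted by more than 20 mm (distance of jar from where it was at the start of the episode above 0.02 m).
It fails at once if the polishing wheel is shifted by more than 20 mm (distance of wheel from where it was at the start of the episode above 0.02 m).
It fails at once if the brush is shifted by more than 20 mm (distance of brush from where it was at the start of the episode above 0.02 m).
It also fails if it takes over 72 s, if anything falls off the work surface, if the arm or the gripper's body presses on something with over 40 N, if the wrist force passes 120 N, or if a joint passes its speed limit or range.

## Working session

There is one attempt and no reset: what is moved stays moved. The work goes in short steps, Python scripts to look and compute and a shell command to move; the robot and the scene stay as the last step left them, time stands still between calls to the robot, and variables do not carry over. Pictures are saved under pics/ and viewed, at most 10 in all, crops included, and the job is handed in when it is done.

```bash
mkdir -p pics; cat > h.py <<'E'
import numpy as np, cv2
from rig import manip, get_image, camera_info
def ray(ci,px):
    p=cv2.undistortPoints(np.array([[px]],float),np.array(ci["mtx"],float),np.array(ci["D"],float))[0,0]
    R=cv2.Rodrigues(np.array(ci["rvec"],float))[0]; t=np.array(ci["tvec"],float).ravel()
    return -R.T@t, R.T@np.array([p[0],p[1],1.])
def onz(ci,px,z):
    o,d=ray(ci,px); return o+d*(z-o[2])/d[2]
def proj(ci,P):
    return cv2.projectPoints(np.array(P,float).reshape(-1,1,3),np.array(ci["rvec"],float),np.array(ci["tvec"],float),np.array(ci["mtx"],float),np.array(ci["D"],float))[0].reshape(-1,2)
E
python3 - <<'E'
from h import *
s=manip.get_state(); print(s)
for n in("scene","side","wrist"):
    ci=camera_info(n); np.save(f"pics/{n}0.npy",np.array([0])); im=get_image(n); cv2.imwrite(f"pics/{n}0.png",im)
    o,_=ray(ci,(256,192)); print(n,o.round(3),onz(ci,(256,192),0).round(3))
E
```

```text
{'clock': 0.0, 'qpos': array([-1.20975845e-01,  2.76593568e-01,  1.50614054e+00,  2.18830910e-05,
        1.36076995e+00, -1.20989724e-01]), 'qd': array([ 0.00033872, -0.00105573, -0.00023243, -0.00079696, -0.00206834,
       -0.00163924]), 'effort': array([ 6.20495921e-04, -4.16768074e+01, -2.45808578e+01, -1.52056768e-04,
        1.11346930e-02,  1.69860516e-05]), 'position': array([5.74443015e-01, 8.40708544e-05, 2.30437624e-01]), 'ee_rot': array([-7.59001543e-04,  7.07103172e-01,  7.07109745e-01, -5.80863433e-04]), 'contact_force': array([ 0.92907675, -1.33448684,  0.12196725]), 'moment': array([-0.01039694, -0.03510628, -0.04678192]), 'gripper_force': 0.0, 'width': 0.08513598927264812}
scene [ 1.331 -0.54   0.682] [ 0.457 -0.037  0.   ]
side [0.208 0.273 0.601] [ 0.602 -0.144  0.   ]
wrist [0.575 0.079 0.373] [ 0.569 -0.044  0.   ]
```

View images.

View pics/scene0.png

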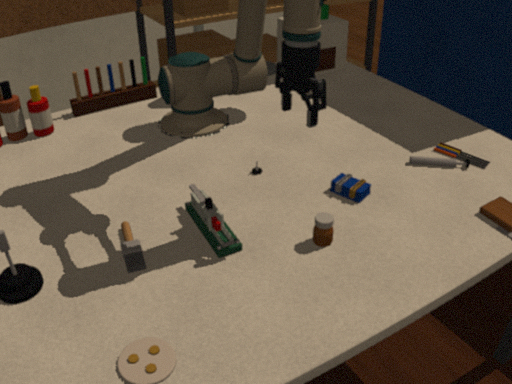

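View pics/side0.png

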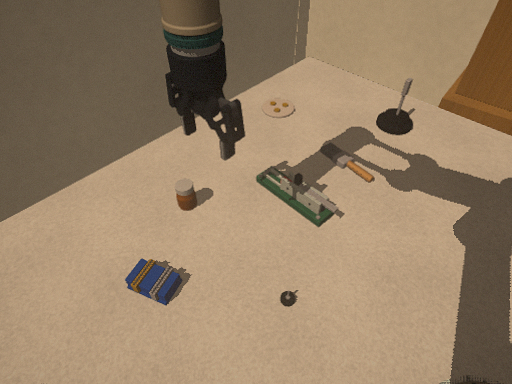

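Scene view: magazine at about (212,222) with its nose toward lower right, block at (350,187), jar (323,230), wheel (257,170), brush (132,250). In the side view the block is at (154,281), the magazine (295,194), wheel (288,298) and jar (186,195).

```bash
python3 - <<'E'
from h import *
K=np.ones((3,3),np.uint8)
for n,rb,rg in(("scene",(300,160,400,215),(170,175,255,265)),("side",(110,245,200,315),(240,155,350,235))):
    im=cv2.imread(f"pics/{n}0.png"); ci=camera_info(n); b,g,r=[im[...,i].astype(int) for i in range(3)]
    for name,m,roi,z in(("blue",(b>r+35)&(b>g+25),rb,.015),("green",(g>r+18)&(g>b+5),rg,.01),("red",(r>110)&(r>2.2*g)&(r>2.2*b),rg,.032)):
        M=np.zeros(m.shape,np.uint8); x0,y0,x1,y1=roi; M[y0:y1,x0:x1]=m[y0:y1,x0:x1]
        ys,xs=np.nonzero(M)
        if len(xs)<4: print(n,name,len(xs)); continue
        hull=cv2.convexHull(np.stack([xs,ys],1).astype(np.int32))[:,0]
        W=np.array([onz(ci,p,z)[:2] for p in hull.astype(float)])
        rc=cv2.minAreaRect((W*1000).astype(np.float32))
        print(n,name,len(xs),"ctr",np.round(rc[0],1),"size",np.round(rc[1],1),"ang",round(rc[2],1),"px",xs.mean().round(1),ys.mean().round(1), onz(ci,(xs.mean(),ys.mean()),z).round(4))
a=cv2.imread("pics/scene0.png"); c=cv2.imread("pics/side0.png")
A=cv2.resize(a[160:260,175:375],(800,400),interpolation=3)[:, :]
t=np.vstack([cv2.resize(a[160:260,175:375],(600,300),interpolation=3),np.hstack([cv2.resize(c[245:315,110:200],(300,233),interpolation=3),cv2.resize(c[155:235,240:350],(300,233),interpolation=3)])])
cv2.imwrite("pics/crop0.png",t)
E
```

```text
scene blue 273 ctr [576.4 162. ] size [99.4 79.6] ang 19.4 px 353.5 185.8 [0.5789 0.1718 0.015 ]
scene green 209 ctr [ 537.5 -195.1] size [ 56.  197.1] ang 87.8 px 221.1 237.7 [ 0.5821 -0.1972  0.01  ]
scene red 7 ctr [ 555.4 -189.7] size [4.3 7.3] ang 63.1 px 218.0 222.3 [ 0.5562 -0.1901  0.032 ]
side blue 748 ctr [575.9 166.8] size [97.3 61.9] ang 19.7 px 151.4 279.5 [0.5783 0.1675 0.015 ]
side green 241 ctr [ 532.  -189.1] size [ 41.1 197.2] ang 88.3 px 293.0 199.4 [ 0.517  -0.1787  0.01  ]
side red 0
```

View pics/crop0.png

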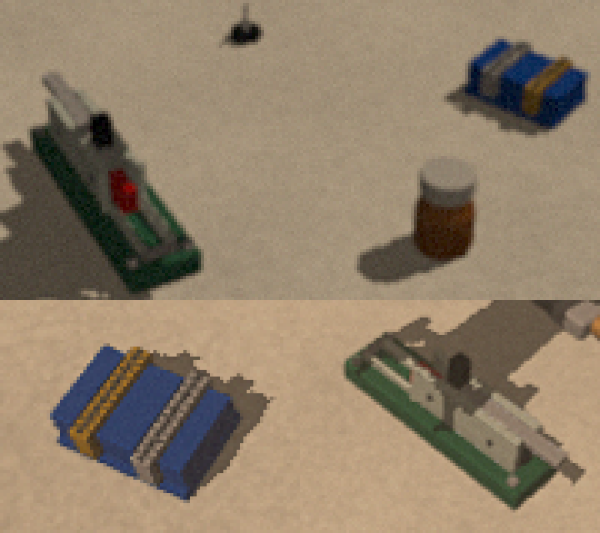

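Crop: the brass strip is in the groove on the far side from the robot (+x), the steel in the near one. The magazine axis runs about along world +x, and the red follower and black knob are visible. Next I go above the block with the tool turned so the fingers close along the groove.

```bash
python3 -m crank '{"translation":[[44,9,0],[44,9,0],[44,9,0],[44,8,0],[0,0,15],[0,0,15],[0,0,15],[0,0,15]],"roll":[0,0,0,0,0.15,0.15,0.15,0.15],"fingers":[1,1,1,1,1,1,1,1]}'
python3 -m crank '{"translation":[[0,0,0],[0,0,0],[0,0,0],[0,0,0],[0,0,0],[0,0,0]],"roll":[0.15,0.15,0.15,0.15,0.03,0],"fingers":[1,1,1,1,1,1]}'
cat > blk.py <<'E'
from h import *
import sys
s=manip.get_state(); ci=camera_info("wrist"); im=get_image("wrist"); cv2.imwrite(sys.argv[1],im)
print(s["position"].round(4),s["ee_rot"].round(4))
b,g,r=[im[...,i].astype(int) for i in range(3)]
h,sa,v=cv2.split(cv2.cvtColor(im,cv2.COLOR_BGR2HSV))
for name,m,z in(("blue",(b>r+35)&(b>g+20),.02),("brass",(h>10)&(h<30)&(sa>110)&(v>60),.032)):
    n,l,st,c=cv2.connectedComponentsWithStats(cv2.morphologyEx(m.astype(np.uint8),cv2.MORPH_CLOSE,np.ones((5,5),np.uint8)))
    for k in np.argsort(-st[1:,4])[:3]+1:
        if st[k,4]<60: continue
        ct=cv2.findContours((l==k).astype(np.uint8),0,2)[0][0][:,0].astype(float)
        W=np.array([onz(ci,p,z)[:2] for p in ct])*1000; rc=cv2.minAreaRect(W.astype(np.float32))
        print(name,st[k],np.round(rc[0],1),np.round(rc[1],1),round(rc[2],1))
E
python3 blk.py pics/w1.png
```

```text
clock: 0.95
position: [0.6097, 0.1763, 0.1703]
ee_rot: [-0.0, 0.886, 0.464, -0.0]
contact_force: [-0.8, 0.1, 0.7]
width: 0.0852
gripper_force: 0.0
clock: 1.55
position: [0.6098, 0.1759, 0.1709]
ee_rot: [0.0, 0.986, 0.17, -0.0]
contact_force: [-0.0, 0.6, 0.3]
width: 0.0855
gripper_force: 0.0
[0.6098 0.1759 0.1709] [ 0.000e+00  9.855e-01  1.697e-01 -4.000e-04]
blue [ 234  202   50   22 1055] [571.8 163.6] [23.6 51.3] 19.6
blue [233 167  52  19 967] [609.  176.9] [18.7 51.2] 19.6
blue [236 238  47  12 536] [538.  151.2] [13.3 49.8] 19.6
brass [229 184  61  17 738] [596.2 171.6] [16.6 58.8] 17.7
brass [451 139  39  33 452] [698.7   2.4] [17.2 37.1] 66.8
```

View pics/w1.png

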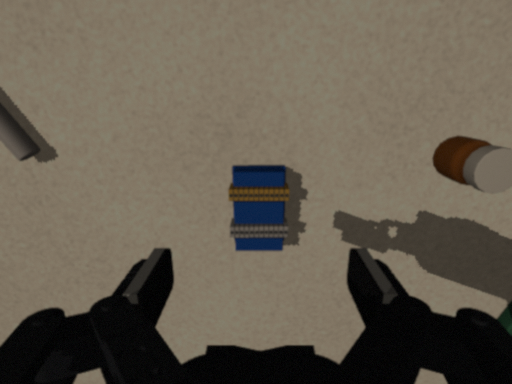

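Brass strip: about 59 mm long, centred near (0.594, 0.171), direction matching the 19.6° block angle; the image shows it at (259,192), steel at (259,230). I'll descend over it and grip the ends.

```bash
python3 -m crank '{"translation":[[-8.5,-0.7,20],[-8,0,40],[0,0,40],[0,0,32],[0,0,24],[0,0,8],[0,0,0]],"roll":[0,0,0,0,0,0,0],"fingers":[1,1,1,1,1,1,1]}' 40
python3 -m crank '{"translation":[[0,0,0],[0,0,0],[0,0,0],[0,0,0],[0,0,0],[0,0,0],[0,0,0]],"roll":[0,0,0,0,0,0,0],"fingers":[0.55,0.55,0.55,0.55,0.55,0.55,0.55]}' 40
```

```text
clock: 2.3
position: [0.5935, 0.171, 0.0062]
ee_rot: [0.0, 0.985, 0.17, -0.001]
contact_force: [0.1, 0.7, -0.3]
width: 0.0853
gripper_force: 0.0
clock: 3.0
position: [0.5958, 0.1714, 0.0093]
ee_rot: [0.0, 0.986, 0.17, 0.002]
contact_force: [0.1, 0.6, 6.6]
width: 0.0594
gripper_force: 43.9
```

```bash
python3 -m crank '{"translation":[[0,0,-5],[0,0,-15],[0,0,-20],[0,0,-25],[0,0,-15],[0,0,0]],"roll":[0,0,0,0,0,0],"fingers":[0.55,0.55,0.55,0.55,0.55,0.55]}' 40
python3 - <<'E'
from h import *
for n,w,j in(("scene",(256,171),(323,243)),("side",(287,299),(186,207))):
    ci=camera_info(n); print(n,"wheel",onz(ci,w,.005).round(3),"jar",onz(ci,j,0).round(3))
E
python3 blk.py pics/w2.png
```

```text
clock: 3.6
position: [0.5958, 0.1714, 0.0899]
ee_rot: [0.0, 0.986, 0.17, 0.003]
contact_force: [0.2, 0.0, -0.8]
width: 0.0593
gripper_force: 46.2
scene wheel [0.379 0.009 0.005] jar [ 0.701 -0.013  0.   ]
side wheel [0.37  0.018 0.005] jar [0.686 0.002 0.   ]
[0.5958 0.1714 0.0899] [0.     0.9855 0.1696 0.0026]
blue [ 223  173   71   70 4712] [592.6 170.7] [55.5 51.7] 19.5
brass [ 221  243  104   35 2690] [562.8 148.3] [28.9 78.7] 17.3
brass [199 283 123   6 286] [537.4 150.1] [ 4.5 94.4] 19.5
brass [495 138  17  23 199] [690.   33.1] [15.3 10.2] 33.8
```

View pics/w2.png

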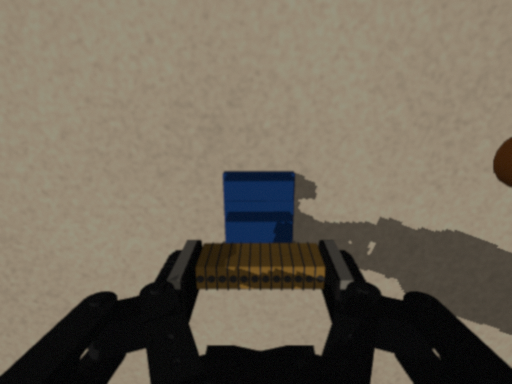

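The strip is held by its ends between the pads (197–327, 265) and clear of the block; the other groove is hidden behind it. Jar is near (0.69, -0.005) and wheel near (0.375, 0.013), so I'll put the strip down at about (0.55, 0.01), aligned with world x.

```bash
python3 -m crank '{"translation":[[0,0,0],[0,0,0],[0,0,0],[0,0,0],[0,0,0],[0,0,0],[0,0,0],[0,0,0]],"roll":[-0.15,-0.15,-0.15,-0.15,-0.15,-0.15,-0.15,-0.15],"fingers":[0.55,0.55,0.55,0.55,0.55,0.55,0.55,0.55]}' 40
python3 -m crank '{"translation":[[-25,-7,0],[-40,-11,0],[-40,-11,0],[-35,-10,0],[-20,-6,10],[0,0,30],[0,0,25],[0,0,0]],"roll":[-0.03,0,0,0,0,0,0,0],"fingers":[0.55,0.55,0.55,0.55,0.55,0.55,0.55,0.55]}' 40
```

```text
clock: 4.45
position: [0.593, 0.1709, 0.0856]
ee_rot: [-0.001, 0.715, 0.699, -0.001]
contact_force: [0.4, 0.1, -0.4]
width: 0.0589
gripper_force: 46.2
clock: 5.25
position: [0.5442, 0.0114, 0.0183]
ee_rot: [-0.004, 0.707, 0.707, -0.003]
contact_force: [0.0, -0.3, -1.6]
width: 0.0589
gripper_force: 46.2
```

```bash
python3 -m crank '{"translation":[[0,0,8],[0,0,6],[0,0,2],[0,0,0]],"roll":[0,0,0,0],"fingers":[0.55,0.55,0.55,0.55]}' 40
```

```text
clock: 5.65
position: [0.5487, 0.0115, 0.0065]
ee_rot: [0.0, 0.707, 0.707, 0.0]
contact_force: [-0.3, -0.5, -0.7]
width: 0.0589
gripper_force: 46.2
```

```bash
python3 -m crank '{"translation":[[0,0,1.5],[0,0,1.5],[0,0,0],[0,0,0]],"roll":[0,0,0,0],"fingers":[0.55,0.55,0.55,0.55]}' 40;  python3 -m crank '{"translation":[[0,0,1],[0,0,0.5],[0,0,0]],"roll":[0,0,0],"fingers":[0.55,0.55,0.55]}' 30
```

```text
clock: 6.05
position: [0.5486, 0.0114, 0.0035]
ee_rot: [0.0, 0.707, 0.707, 0.0]
contact_force: [0.3, -0.5, -0.5]
width: 0.0589
gripper_force: 46.2
clock: 6.35
position: [0.5485, 0.0114, 0.0017]
ee_rot: [-0.0, 0.707, 0.707, -0.0]
contact_force: [-0.0, 0.2, -1.2]
width: 0.0593
gripper_force: 46.2
```

```bash
python3 -m crank '{"translation":[[0,0,1],[0,0,0.5],[0,0,0]],"roll":[0,0,0],"fingers":[0.55,0.55,0.55]}' 30;  python3 -m crank '{"translation":[[0,0,1],[0,0,0.5],[0,0,0]],"roll":[0,0,0],"fingers":[0.55,0.55,0.55]}' 30
```

```text
clock: 6.65
position: [0.5486, 0.0113, 0.0013]
ee_rot: [0.0, 0.707, 0.707, 0.0]
contact_force: [-2.3, -0.3, 7.4]
width: 0.0593
gripper_force: 47.1
clock: 6.95
position: [0.5486, 0.0113, 0.0013]
ee_rot: [0.0, 0.707, 0.707, 0.0]
contact_force: [-4.4, -0.2, 17.3]
width: 0.0592
gripper_force: 48.2
```

Contact at TCP z ≈ 1.3 mm, as expected. I'll release, rise and turn a quarter.

```bash
python3 -m crank '{"translation":[[0,0,-1],[0,0,0],[0,0,0],[0,0,0],[0,0,-10],[0,0,-30],[0,0,-30],[0,0,-20]],"roll":[0,0,0,0,0,0,0,0],"fingers":[0.75,1,1,1,1,1,1,1]}' 30
python3 -m crank '{"translation":[[0,0,-5],[0,0,-5],[0,0,-5],[0,0,-5],[0,0,0],[0,0,0],[0,0,0],[0,0,0]],"roll":[0.15,0.15,0.15,0.15,0.15,0.15,0.15,0.15],"fingers":[1,1,1,1,1,1,1,1]}' 
python3 -m crank '{"translation":[[0,0,0],[0,0,0],[0,0,0],[0,0,0]],"roll":[0.15,0.15,0.071,0],"fingers":[1,1,1,1]}' 
sed -i 's/,.032)):/,.024)):/' blk.py; python3 blk.py pics/w3.png
```

```text
clock: 7.75
position: [0.5494, 0.0113, 0.0923]
ee_rot: [0.001, 0.707, 0.707, 0.001]
contact_force: [0.3, 0.1, 0.1]
width: 0.0856
gripper_force: 0.0
clock: 8.55
position: [0.5485, 0.0114, 0.1104]
ee_rot: [0.0, 0.983, 0.181, 0.0]
contact_force: [-0.4, -0.3, -0.4]
width: 0.0852
gripper_force: 0.0
clock: 8.95
position: [0.5485, 0.0114, 0.1103]
ee_rot: [0.0, 1.0, 0.0, 0.0]
contact_force: [0.2, -0.1, 0.4]
width: 0.0852
gripper_force: 0.0
[0.5485 0.0114 0.1103] [0.e+00 1.e+00 0.e+00 2.e-04]
blue [   0  100   98   89 4422] [590.7 169. ] [58.3 67.6] 21.2
blue [  50  189   62   35 1062] [539.  158.6] [15.3 50.9] 19.3
brass [ 255  159   15   72 1050] [549.7   9.1] [11.5 60. ] 89.7
brass [257   0  13  15  92] [682.5   8.7] [8.5 6.8] 14.2
```

View pics/w3.png

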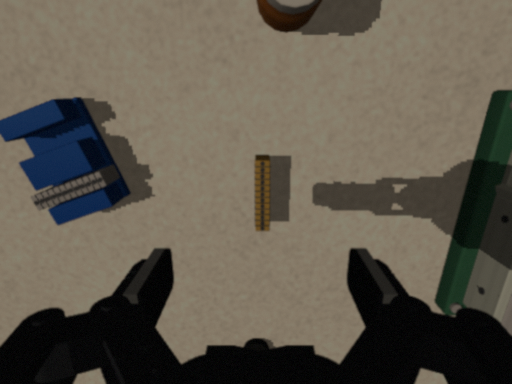

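The strip stands upright on the bench at (262,193), measured 60 × 11.5 mm at (0.5497, 0.009), in line with x. Before grasping it I take a close look at the magazine.

```bash
python3 -m crank '{"translation":[[15,40,-18],[15,40,-18],[15,40,-18],[15,40,-18],[15,40,-18],[0,0,0],[0,0,0]],"roll":[0,0,0,0,0,0,0],"fingers":[1,1,1,1,1,1,1]}'
cat > mag.py <<'E'
from h import *
import sys
s=manip.get_state(); ci=camera_info("wrist"); im=get_image("wrist"); cv2.imwrite(sys.argv[1],im)
print(s["position"].round(4),s["ee_rot"].round(4), ray(ci,(256,192))[0].round(3))
b,g,r=[im[...,i].astype(int) for i in range(3)]
for name,m,z in(("green",(g>r+18)&(g>b+5),.02),("red",(r>80)&(r>2.2*g)&(r>2.2*b),.040)):
    ys,xs=np.nonzero(cv2.morphologyEx(m.astype(np.uint8),cv2.MORPH_OPEN,np.ones((3,3),np.uint8)))
    hull=cv2.convexHull(np.stack([xs,ys],1).astype(np.int32))[:,0].astype(float)
    W=np.array([onz(ci,p,z)[:2] for p in hull])*1000; rc=cv2.minAreaRect(W.astype(np.float32))
    print(name,len(xs),np.round(rc[0],1),np.round(rc[1],1),round(rc[2],1),"bbox px",xs.min(),xs.max(),ys.min(),ys.max()); print(np.round(cv2.boxPoints(rc),1).tolist())
E
python3 mag.py pics/m1.png
```

```text
clock: 9.7
position: [0.6235, -0.1896, 0.2]
ee_rot: [-0.0, 1.0, -0.0, 0.0]
contact_force: [-0.8, 0.5, 0.2]
width: 0.0857
gripper_force: 0.0
[ 0.6235 -0.1896  0.2   ] [-2.e-04  1.e+00 -5.e-04  2.e-04] [ 0.704 -0.19   0.342]
green 1831 [ 536.9 -193.5] [ 52.2 183.7] 87.0 bbox px 239 291 164 304
[[443.79998779296875, -214.6999969482422], [627.2000122070312, -224.3000030517578], [629.9000244140625, -172.1999969482422], [446.5, -162.60000610351562]]
red 179 [ 552.7 -194.5] [28.2 13.2] 0.5 bbox px 258 270 224 247
[[538.5999755859375, -188.0], [538.7000122070312, -201.1999969482422], [566.9000244140625, -200.89999389648438], [566.7999877929688, -187.6999969482422]]
```

View pics/m1.png

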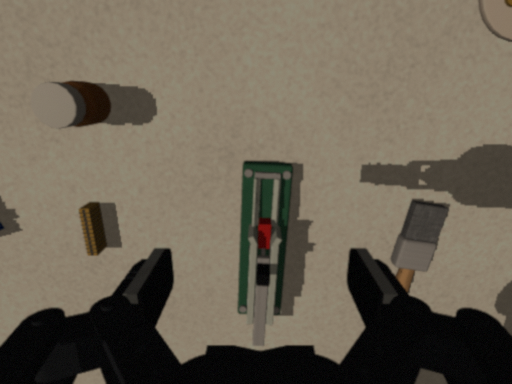

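Magazine: axis nearly vertical in the image, front edge at about (268,162), lip around (268,177), follower (264,235), knob (263,273), brush safely right at (425,230). I'll zoom for the lip and the axis.

```bash
python3 - <<'E'
from h import *
im=cv2.imread("pics/m1.png"); c=cv2.resize(im[155:275,230:310],None,fx=5,fy=5,interpolation=cv2.INTER_CUBIC)
c=cv2.convertScaleAbs(c,alpha=1.6)
for k in range(0,120,10): cv2.putText(c,str(155+k),(0,k*5+5),0,.35,(255,255,255),1); cv2.line(c,(25,k*5),(32,k*5),(255,255,255),1)
for k in range(0,80,10): cv2.putText(c,str(230+k),(k*5-8,595),0,.35,(255,255,255),1)
cv2.imwrite("pics/m1c.png",c)
E
```

```text
(no output)
```

View pics/m1c.png

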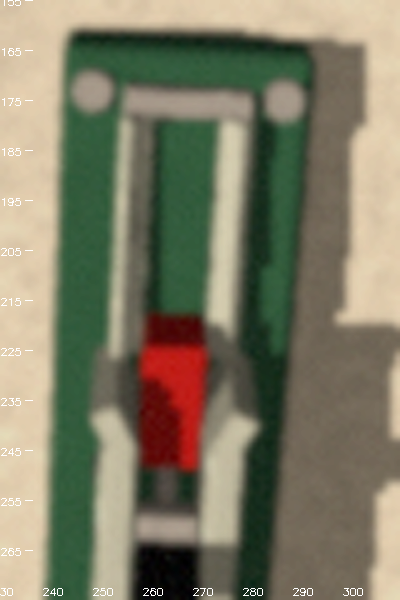

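```bash
python3 - <<'E'
from h import *
ci=camera_info("wrist")
for n,p,z in(("lipback",(267.1,178.0),.026),("lipL",(254,178),.026),("lipR",(280.2,178),.026),("folfront",(264.4,223.6),.040),("folrear",(262.8,248.6),.040),("basefrontL",(243.6,162.4),.02),("basefrontR",(292,163.8),.02),("b2L",(239.2,274.6),.02),("b2R",(283.2,274.6),.02),("pinL",(248,172.8),.02),("pinR",(286.5,175),.02),("knobtopfront",(263.2,263.6),.0775)):
    print(n,(onz(ci,p,z)[:2]*1000).round(1))
E
```

```text
lipback [ 614.1 -196.3]
lipL [ 614.1 -182.1]
lipR [ 614.1 -210.5]
folfront [ 566.6 -193.4]
folrear [ 536.  -191.8]
basefrontL [ 630.  -170.8]
basefrontR [ 628.5 -223.4]
b2L [ 489. -163.]
b2R [ 489.1 -217.2]
pinL [ 618.3 -175.4]
pinR [ 615.9 -217.7]
knobtopfront [ 540.  -191.9]
```

Seat ≈ (0.5845, -0.1945), yaw ≈ -3.0°; three cues agree (lip, follower, base), with lip-to-follower 47.5 mm against 48. Now I go back and grasp the strip by its long sides, near the top.

```bash
python3 -m crank '{"translation":[[-15,-40,18],[-15,-40,18],[-15,-40,18],[-15,-40,18],[-15,-40,18],[0,0,30],[0,0,30],[0,0,20]],"roll":[0,0,0,0,0,0,0,0],"fingers":[1,1,1,1,1,1,1,1]}' 60
python3 -m crank '{"translation":[[0,0,12],[0,0,6],[0,0,0],[0,0,0],[0,0,0],[0,0,0],[0,0,0],[0,0,0]],"roll":[0,0,0,0,0,0,0,0],"fingers":[1,0.8,0.5,0,0,0,0,0]}' 60
python3 -m crank '{"translation":[[0,0,0],[0,0,0],[0,0,0],[0,0,0],[0,0,0]],"roll":[0,0,0,0,0],"fingers":[0,0,0,0,0]}' 60
```

```text
clock: 10.55
position: [0.5455, 0.0137, 0.0279]
ee_rot: [-0.0, 1.0, 0.002, -0.002]
contact_force: [-0.1, -0.3, -0.5]
width: 0.0855
gripper_force: 0.0
clock: 11.35
position: [0.5492, 0.0111, 0.0128]
ee_rot: [0.0, 1.0, -0.0, 0.001]
contact_force: [-1.4, -1.1, 6.8]
width: 0.0099
gripper_force: 60.0
clock: 11.85
position: [0.5493, 0.0111, 0.0129]
ee_rot: [0.0, 1.0, -0.0, 0.001]
contact_force: [-1.3, -0.6, 5.8]
width: 0.0104
gripper_force: 60.0
```

```bash
python3 -m crank '{"translation":[[0,0,-10],[0,0,-35],[0,0,-35],[11,38,-20],[11,42,0],[11,42,0],[11,42,0],[11,42,0]],"roll":[0,0,0,0,0,0,0,0],"fingers":[0,0,0,0,0,0,0,0]}' 60
python3 -m crank '{"translation":[[0,0,0],[0,0,0],[0,0,0]],"roll":[0.052,0,0],"fingers":[0,0,0]}' 60
sed -i 's/"green",(g>r+18)&(g>b+5),.02/"brass",(r>b+35)\&(r<2*g)\&(r>60),.134/' mag.py; python3 mag.py pics/m2.png; python3 -c "
import cv2;a=cv2.imread('pics/m2.png');cv2.imwrite('pics/m2c.png',cv2.convertScaleAbs(cv2.resize(a[130:330,180:360],None,fx=3,fy=3,interpolation=2),alpha=1.6))"
```

```text
clock: 12.65
position: [0.6035, -0.1961, 0.1123]
ee_rot: [-0.0, 1.0, -0.0, 0.0]
contact_force: [0.6, -0.2, -1.0]
width: 0.0099
gripper_force: 59.2
clock: 12.95
position: [0.6029, -0.1941, 0.1117]
ee_rot: [-0.0, 1.0, -0.026, -0.0]
contact_force: [-0.0, 0.4, -0.4]
width: 0.0101
gripper_force: 59.2
[ 0.6029 -0.1941  0.1117] [-4.000e-04  9.997e-01 -2.560e-02 -4.000e-04] [ 0.683 -0.199  0.254]
brass 2188 [ 599.5 -239. ] [110.6  55.2] 76.9 bbox px 247 466 205 342
[[560.0999755859375, -286.5], [613.9000244140625, -299.1000061035156], [638.9000244140625, -191.39999389648438], [585.0999755859375, -178.89999389648438]]Traceback (most recent call last):
  File "mag.py", line 8, in <module>
    hull=cv2.convexHull(np.stack([xs,ys],1).astype(np.int32))[:,0].astype(float)
         ~~~~~~~~~~~~~~~~~~~~~~~~~~~~~~~~~~~~~~~~~~~~~~~~~~~~^^^^^
TypeError: 'NoneType' object is not subscriptable
```

View pics/m2c.png

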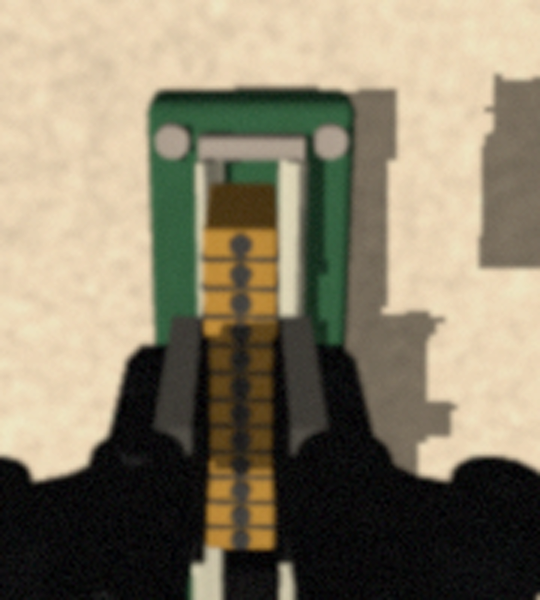

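The strip is square between the pads, its front top edge at crop (240,228) and front bottom edge at (243,183); lip back edge at (252,160). I compute the offsets.

```bash
python3 - <<'E'
from h import *
ci=camera_info("wrist"); f=lambda X,Y:(180+X/3-.33,130+Y/3-.33)
P={}
for n,p,z in(("topfront",(239.5,228),.1228),("toprear",(241,549),.1228),("botfront",(243,183),.0988),("lipback",(252,160),.026),("lipfront",(252,137),.026),("basefront",(252.5,95),.02),("pinL",(172,142),.02),("pinR",(330,142),.02)):
    P[n]=onz(ci,f(*p),z)[:2]*1000; print(n,P[n].round(1))
a=np.deg2rad(-3.0); u=np.array([np.cos(a),np.sin(a)]); v=np.array([-u[1],u[0]])
seat=P["lipback"]-30*u; sf=P["topfront"]-30*u; d=sf-seat
print("seat",seat.round(1),"strip ctr",sf.round(1),"strip in mag: x",(d@u).round(1),"y",(d@v).round(1))
E
```

```text
topfront [ 632.8 -195.6]
toprear [ 572.8 -192.8]
botfront [ 632.3 -196.1]
lipback [ 614.7 -197.6]
lipfront [ 620.9 -197.9]
basefront [ 630.7 -198.6]
pinL [ 619.  -176.5]
pinR [ 616.9 -218.7]
seat [ 584.7 -196.1] strip ctr [ 602.9 -194. ] strip in mag: x 18.0 y 3.0
```

```bash
python3 -m crank '{"translation":[[0,2.3,10],[0,0,25],[0,0,20],[0,0,10],[0,0,3],[0,0,0],[0,0,0]],"roll":[0,0,0,0,0,0,0],"fingers":[0,0,0,0,0,0,0]}' 60
```

```text
clock: 13.7
position: [0.6041, -0.1971, 0.0447]
ee_rot: [0.0, 1.0, -0.026, 0.001]
contact_force: [-0.2, -0.2, -1.0]
width: 0.0105
gripper_force: 59.2
```

```bash
python3 - <<'E'
from h import *
# row profiles just ahead of the strip: channel walls vs. strip front face
s=manip.get_state(); ci=camera_info("wrist"); im=get_image("wrist"); cv2.imwrite("pics/m3.png",im)
h,sa,v=cv2.split(cv2.cvtColor(im,cv2.COLOR_BGR2HSV)); x,y,z=s["position"]*1000
print(s["position"].round(4))
u=np.array([np.cos(-.0515),np.sin(-.0515)])
c=np.array([x,y])
for nm,P in(("stripfronttop",[*(c+30*u),z+11.1]),("lip",[*(c+15*u),26])):print(nm,proj(ci,np.array(P)/1000).round(0))
m=((h>85/2-2)&(h<95)&(sa>70)&(v>20)).astype(np.uint8)
br=((h>8)&(h<28)&(sa>120)&(v>50)).astype(np.uint8)
for r in range(120,260,6):
    def runs(a):
        e=np.flatnonzero(np.diff(np.r_[0,a,0])); return [(int(p),int(q)) for p,q in zip(e[::2],e[1::2]) if q-p>4]
    print(r,"g",runs(m[r,200:330]),"b",runs(br[r,200:330]))
E
```

```text
[ 0.6041 -0.1971  0.0447]
stripfronttop [[259. 206.]]
lip [[259. 212.]]
120 g [] b []
126 g [] b []
132 g [] b []
138 g [] b []
144 g [] b []
150 g [] b []
156 g [] b []
162 g [] b []
168 g [] b []
174 g [] b []
180 g [] b []
186 g [(20, 54), (55, 97)] b []
192 g [(16, 49), (72, 104)] b []
198 g [(14, 49), (73, 106)] b []
204 g [(31, 48), (73, 89)] b []
210 g [] b [(48, 57), (63, 73)]
216 g [(30, 35), (85, 90)] b [(49, 57)]
222 g [(15, 33), (86, 104)] b [(48, 57), (63, 73)]
228 g [(15, 33), (85, 104)] b [(48, 58), (62, 73)]
234 g [(16, 34), (85, 104)] b [(48, 58), (63, 73)]
240 g [(16, 34), (85, 104)] b [(48, 56), (64, 72)]
246 g [(17, 27), (95, 103)] b []
252 g [(17, 22)] b [(51, 57), (63, 70)]
258 g [] b [(51, 56), (64, 70)]
```

The strip is centred over the channel (green edges 215–304, strip 248–273, lateral error under 0.5 mm after parallax). I lower it to about 7.5 mm above the floor and push back against the follower.

```bash
python3 -m crank '{"translation":[[0,0,2],[0,0,1.5],[0,0,0],[-4,0,0],[-4,0,0],[0,0,0],[0,0,0]],"roll":[0,0,0,0,0,0,0],"fingers":[0,0,0,0,0,0,0]}' 60
python3 -m crank '{"translation":[[-3,0,0],[-3,0,0],[-3,0,0],[-3,0,0],[0,0,0],[0,0,0],[0,0,0]],"roll":[0,0,0,0,0,0,0],"fingers":[0,0,0,0,0,0,0]}' 60
```

```text
clock: 14.45
position: [0.596, -0.1966, 0.0405]
ee_rot: [0.0, 1.0, -0.026, 0.001]
contact_force: [2.1, 0.1, -2.4]
width: 0.0102
gripper_force: 59.1
clock: 15.15
position: [0.5838, -0.196, 0.0405]
ee_rot: [0.0, 1.0, -0.026, 0.0]
contact_force: [4.9, 0.3, -1.0]
width: 0.0101
gripper_force: 59.2
```

```bash
python3 -m crank '{"translation":[[-2,0,0],[0,0,0],[0,0,1.5],[0,0,1.5],[0,0,0],[0,0,0]],"roll":[0,0,0,0,0,0],"fingers":[0,0,0,0,0,0]}' 60
```

```text
clock: 15.75
position: [0.5817, -0.1962, 0.0375]
ee_rot: [0.0, 1.0, -0.026, 0.0]
contact_force: [3.7, -1.1, 1.0]
width: 0.0101
gripper_force: 59.5
```

```bash
python3 -m crank '{"translation":[[0,0,1.5],[0,0,1],[0,0,0],[0,0,0]],"roll":[0,0,0,0],"fingers":[0,0,0,0]}' 60
```

```text
clock: 16.15
position: [0.5813, -0.1959, 0.0347]
ee_rot: [0.0, 1.0, -0.026, -0.0]
contact_force: [4.0, -0.9, -0.1]
width: 0.0101
gripper_force: 59.5
```

```bash
python3 -m crank '{"translation":[[0,0,1],[0,0,0.7],[0,0,0],[0,0,0]],"roll":[0,0,0,0],"fingers":[0,0,0,0]}' 60
```

```text
clock: 16.55
position: [0.5813, -0.1957, 0.033]
ee_rot: [-0.0, 1.0, -0.026, -0.0]
contact_force: [4.4, -0.7, 0.5]
width: 0.0104
gripper_force: 59.5
```

```bash
python3 -m crank '{"translation":[[0,0,0.7],[0,0,0],[0,0,0],[0,0,0],[0,0,0]],"roll":[0,0,0,0,0],"fingers":[0,0,0.4,0.4,0.4]}' 60
python3 -m crank '{"translation":[[0,0,-10],[0,0,-25],[0,0,-35],[0,0,-30],[0,0,0],[0,0,0]],"roll":[0,0,0,0,0,0],"fingers":[0.4,0.4,0.4,0.4,0.4,0.4]}' 60
python3 - <<'E'
from h import *
s=manip.get_state(); ci=camera_info("wrist"); im=get_image("wrist"); cv2.imwrite("pics/m4.png",im); side=get_image("side"); cv2.imwrite("pics/s4.png",side)
print(s["position"].round(4))
a=cv2.resize(im[130:330,180:360],None,fx=3,fy=3,interpolation=2)[:600]; b=cv2.resize(side[155:235,240:350],(400,291),interpolation=2)[:, :260]
b=np.vstack([b,np.zeros((600-291,260,3),np.uint8)])
cv2.imwrite("pics/m4c.png",cv2.convertScaleAbs(np.hstack([a,b]),alpha=1.6))
E
```

```text
clock: 17.05
position: [0.5795, -0.1952, 0.0315]
ee_rot: [-0.001, 1.0, -0.026, -0.002]
contact_force: [0.4, 0.4, -1.2]
width: 0.0341
gripper_force: 0.0
clock: 17.65
position: [0.5814, -0.1959, 0.1336]
ee_rot: [0.0, 1.0, -0.026, 0.001]
contact_force: [1.1, -0.1, 0.5]
width: 0.0343
gripper_force: 0.0
[ 0.5814 -0.1959  0.1336]
```

View pics/m4c.png

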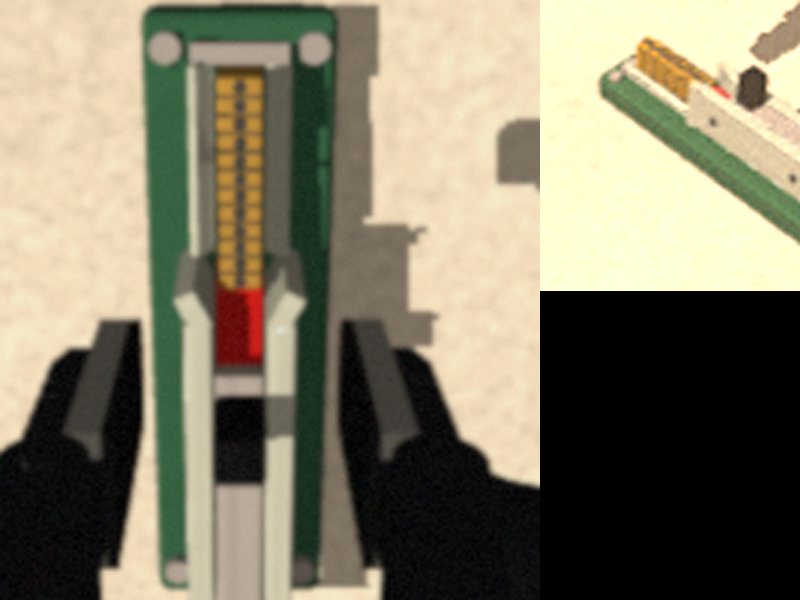

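The strip sits between the walls from lip (crop 240,65) to red follower (240,290), straight and level by eye; knob at (240,398–483). I check the heights by ray before sliding the rail.

```bash
python3 - <<'E'
from h import *
ci=camera_info("wrist"); f=lambda X,Y:(180+X/3-.33,130+Y/3-.33)
a=np.deg2rad(-3.0); u=np.array([np.cos(a),np.sin(a)]); v=np.array([-u[1],u[0]])
lip=onz(ci,f(240,65),.026)[:2]*1000; seat=lip-30*u; print("seat",seat.round(1))
for n,p,z in(("front",(240,73),.044),("rear",(240,290),.044),("rear+4",(240,290),.048),("wL",(216,180),.044),("wR",(264,180),.044),("folrear",(240,366),.040),("knobTrear",(240,483),.0775),("knobfront?",(240,398),.0535),("kL",(216,480),.0775),("kR",(264,480),.0775)):
    w=onz(ci,f(*p),z)[:2]*1000; d=w-seat; print(n,w.round(1),"mag",(d@u).round(1),(d@v).round(1))
P=cv2.imread("pics/m4.png")[:,238:242].mean((1,2)); print([int(x) for x in P[255:300]])
E
```

```text
seat [ 583.5 -195.7]
front [ 614.9 -197.4] mag 31.4 -0.0
rear [ 554.  -194.2] mag -29.5 -0.0
rear+4 [ 555.9 -194.3] mag -27.7 -0.1
wL [ 586.4 -189.5] mag 2.5 6.3
wR [ 585.7 -202.2] mag 2.5 -6.4
folrear [ 528.1 -192.8] mag -55.5 -0.0
knobTrear [ 515.8 -192.3] mag -67.9 -0.1
knobfront? [ 525.7 -192.7] mag -57.9 -0.1
kL [ 517.  -186.2] mag -67.0 6.0
kR [ 516.3 -198.4] mag -66.9 -6.2
[65, 66, 66, 66, 66, 66, 66, 66, 64, 62, 61, 62, 61, 60, 61, 60, 60, 58, 59, 57, 56, 55, 55, 55, 55, 55, 54, 54, 55, 53, 53, 52, 51, 50, 51, 50, 50, 49, 50, 49, 49, 50, 49, 49, 50]
```

Position agrees (x ≈ 0–1 mm, y ≈ 0), but height is only good to a few mm, so I press the top with the shut fingers to square it and measure it.

```bash
python3 -m crank '{"translation":[[2,0,15],[0,0,25],[0,0,25],[0,0,15],[0,0,0],[0,0,0],[0,0,0]],"roll":[0,0,0,0,0,0,0],"fingers":[0,0,0,0,0,0,0]}' 30
python3 -m crank '{"translation":[[0,0,2],[0,0,2],[0,0,2],[0,0,0],[0,0,0]],"roll":[0,0,0,0,0],"fingers":[0,0,0,0,0]}' 30
```

```text
clock: 18.45
position: [0.5839, -0.1961, 0.053]
ee_rot: [0.0, 1.0, -0.026, 0.0]
contact_force: [-0.3, -0.0, 0.0]
width: 0.0002
gripper_force: 0.0
clock: 18.95
position: [0.5833, -0.1959, 0.0465]
ee_rot: [0.0, 1.0, -0.026, 0.0]
contact_force: [0.6, -0.3, -0.2]
width: 0.0001
gripper_force: 0.0
```

```bash
python3 -m crank '{"translation":[[0,0,1.5],[0,0,1],[0,0,0],[0,0,0]],"roll":[0,0,0,0],"fingers":[0,0,0,0]}' 30
```

```text
clock: 19.35
position: [0.5834, -0.1961, 0.0441]
ee_rot: [0.0, 1.0, -0.026, 0.0]
contact_force: [-0.4, -0.7, 2.3]
width: -0.0001
gripper_force: 1.0
```

The top is at z = 44.1 mm under contact, so the strip is flat on the floor. I press a touch, then go to the knob (centre about magazine x = -61).

```bash
python3 -m crank '{"translation":[[0,0,0.7],[0,0,0],[0,0,-10],[0,0,-25],[0,0,-25],[-30,0,0],[-31,0,0],[0,0,0]],"roll":[0,0,0,0,0,0,0,0],"fingers":[0,0,0,0,0,0.5,0.5,0.5]}' 30
python3 -m crank '{"translation":[[0,0,10],[0,0,20],[0,0,12],[0,0,0],[0,0,0]],"roll":[0,0,0,0,0],"fingers":[0.5,0.5,0.5,0.5,0.5]}' 30
```

```text
clock: 20.15
position: [0.5181, -0.1913, 0.1033]
ee_rot: [-0.001, 1.0, -0.026, -0.002]
contact_force: [0.9, -0.0, -0.2]
width: 0.0423
gripper_force: 0.0
clock: 20.65
position: [0.523, -0.1928, 0.0607]
ee_rot: [-0.0, 1.0, -0.026, -0.0]
contact_force: [0.1, -0.1, -0.0]
width: 0.0426
gripper_force: 0.0
```

```bash
python3 -m crank '{"translation":[[0,0,0],[0,0,0],[0,0,0],[0,0,0],[0,0,0],[0,0,0]],"roll":[0,0,0,0,0,0],"fingers":[0,0,0,0,0,0]}' 30
```

```text
clock: 21.25
position: [0.5232, -0.1925, 0.0619]
ee_rot: [-0.0, 1.0, -0.026, 0.001]
contact_force: [1.5, 3.3, 5.5]
width: 0.013
gripper_force: 31.5
```

```bash
python3 -m crank '{"translation":[[5,0,0],[10,0,0],[12,0,0],[12,0,0],[12,0,0],[12,0,0],[7,0,0],[0,0,0]],"roll":[0,0,0,0,0,0,0,0],"fingers":[0,0,0,0,0,0,0,0]}' 30
python3 -m crank '{"translation":[[3,0,0],[3,0,0],[2,0,0],[0,0,0],[0,0,0]],"roll":[0,0,0,0,0],"fingers":[0,0,0,0,0]}' 30
```

```text
clock: 22.05
position: [0.5938, -0.1963, 0.062]
ee_rot: [0.0, 1.0, -0.026, 0.001]
contact_force: [2.4, 2.0, 5.9]
width: 0.0129
gripper_force: 31.5
clock: 22.55
position: [0.6004, -0.1966, 0.062]
ee_rot: [-0.0, 1.0, -0.026, 0.0]
contact_force: [-0.4, 2.9, 5.8]
width: 0.0132
gripper_force: 31.7
```

```bash
python3 -m crank '{"translation":[[1.5,0,0],[1,0,0],[0,0,0],[0,0,0]],"roll":[0,0,0,0],"fingers":[0,0,0,0]}' 30
python3 -m crank '{"translation":[[1,0,0],[1,0,0],[0,0,0],[0,0,0]],"roll":[0,0,0,0],"fingers":[0,0,0,0]}' 30
```

```text
clock: 22.95
position: [0.6026, -0.1967, 0.0619]
ee_rot: [-0.0, 1.0, -0.026, -0.0]
contact_force: [-1.3, 2.3, 5.7]
width: 0.0129
gripper_force: 31.7
clock: 23.35
position: [0.6045, -0.1968, 0.0619]
ee_rot: [-0.0, 1.0, -0.026, -0.0]
contact_force: [-0.5, 3.0, 6.0]
width: 0.0132
gripper_force: 31.7
```

```bash
python3 -m crank '{"translation":[[1,0,0],[1,0,0],[0,0,0],[0,0,0]],"roll":[0,0,0,0],"fingers":[0,0,0,0]}' 30
python3 -m crank '{"translation":[[1,0,0],[1,0,0],[0,0,0],[0,0,0]],"roll":[0,0,0,0],"fingers":[0,0,0,0]}' 30
```

```text
clock: 23.75
position: [0.6051, -0.1968, 0.0619]
ee_rot: [-0.0, 1.0, -0.026, -0.002]
contact_force: [-4.1, 2.5, 8.0]
width: 0.0133
gripper_force: 31.9
clock: 24.15
position: [0.6051, -0.1968, 0.0619]
ee_rot: [-0.0, 1.0, -0.026, -0.004]
contact_force: [-7.7, 3.0, 11.1]
width: 0.013
gripper_force: 32.2
```

The stop is felt at TCP x = 0.605. I release, retreat and check the rail's front end by measurement.

```bash
python3 -m crank '{"translation":[[0,0,0],[0,0,0],[0,0,0],[0,0,-10],[0,0,-30],[0,0,-40],[0,0,-30],[0,0,0]],"roll":[0,0,0,0,0,0,0,0],"fingers":[0.5,0.5,0.5,0.5,0.5,0.5,0.5,0.5]}' 30
python3 - <<'E'
from h import *
s=manip.get_state(); ci=camera_info("wrist"); im=get_image("wrist"); cv2.imwrite("pics/m5.png",im)
a=np.deg2rad(-3.0); u=np.array([np.cos(a),np.sin(a)]); v=np.array([-u[1],u[0]]); seat=np.array([583.5,-195.7])
def pt(x,y,z): return [*((seat+x*u+y*v)/1000),z]
h,sa,V=cv2.split(cv2.cvtColor(im,cv2.COLOR_BGR2HSV))
# profile along the rail axis at rail-top height and knob-top height
for nm,z,xs in(("railtop",.0535,range(10,50,2)),("knobtop",.0775,range(0,40,2))):
    print(nm,[(x,int(V[q[1],q[0]]),int(sa[q[1],q[0]])) for x in xs for q in [np.round(proj(ci,[pt(x,3,z)])[0]).astype(int)]])
br=((h>8)&(h<28)&(sa>120)&(V>40)); ys,xs=np.nonzero(br[150:300,230:300]); print("brass px",len(xs), s["contact_force"].round(1),s["position"].round(3))
E
```

```text
clock: 24.95
position: [0.612, -0.1987, 0.1773]
ee_rot: [0.002, 1.0, -0.026, 0.005]
contact_force: [0.7, -0.9, 0.5]
width: 0.0429
gripper_force: 0.0
railtop [(10, 14, 0), (12, 9, 57), (14, 17, 15), (16, 15, 68), (18, 8, 32), (20, 2, 255), (22, 5, 51), (24, 13, 39), (26, 85, 42), (28, 111, 44), (30, 109, 44), (32, 77, 50), (34, 61, 171), (36, 45, 181), (38, 75, 71), (40, 106, 43), (42, 109, 44), (44, 79, 42), (46, 56, 96), (48, 62, 107)]
knobtop [(0, 113, 45), (2, 113, 43), (4, 113, 47), (6, 112, 46), (8, 112, 43), (10, 112, 46), (12, 108, 42), (14, 29, 35), (16, 12, 43), (18, 12, 64), (20, 12, 0), (22, 13, 20), (24, 15, 68), (26, 8, 32), (28, 2, 255), (30, 5, 51), (32, 44, 46), (34, 106, 43), (36, 111, 46), (38, 77, 50)]
brass px 60 [ 0.7 -0.9  0.5] [ 0.612 -0.199  0.177]
```

The rail front reads about +32 mm (home is +30, with a bias of about 2 mm in these views) and the stop was felt. Only the strip's front face shows beneath it. Handing in.

```bash
python3 -m crank '{"translation":[[0,0,0],[0,0,0],[0,0,0]],"roll":[0,0,0],"fingers":[0.5,0.5,0.5]}'; python3 -c "
from rig import manip; print(manip.sign_off())"
```

```text
clock: 25.3
position: [0.6081, -0.1969, 0.1697]
ee_rot: [-0.001, 1.0, -0.026, -0.001]
contact_force: [0.1, 0.4, -0.4]
width: 0.0426
gripper_force: 0.0
the job is handed in; nothing more can be done
None
```

I loaded the brass strip flat in the magazine, slid the rail over it until I felt its stop, and handed the job in at about 25 s; no verdict came back, and I did not check the other objects again at the end.

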